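# Kit steel shims onto a rail carrier and send it on

### The job

Push the yellow carrier along its track until it clicks into the loading station (green marks). There, lay every shim that is present flat across the carrier, roughly centred, one to a bay - press down a shim's end in its blue rocker to tip it up so you can pick it by the raised end - and set the orange job tag upright and flat in the carrier's grey tray. Only when all is loaded push the carrier on until it clicks into the next station (red marks), leave it there with its load in place, and do not knock over the yellow bottles.

Things in the scene. Friction and masses are not known exactly. Their poses are not given: they have to be found in the camera images.
- carrier (a joint): Travel of the carrier along the track's +y, m: 0 at the near stop, 0.190 at the far stop. Loading station (green marks) at 0.060, next station (red marks) at 0.160: there a sprung plunger clicks in and holds it, pulling it in from about 5 mm off; 3 to 8 N push it in or out. Elsewhere it slides with 1 N and stays where left. It can overrun a station and be pushed back.
- deck (a point): Point on the top face of the yellow carrier's deck, 45 mm above the bench, moving with it. z up, y along the track (direction of travel), x across it, away from the robot. Deck: x -30 to 30 mm, y -121 to 123 mm. Black lands 7 mm high leave three bays across it, 28 mm wide, open at both ends. Below: track base 110 mm wide, 8 mm high.
- bay1 (a point): Middle of the floor of bay 1 of the carrier (deck y = -62 mm), on the deck's top face; axes as the deck's. A shim lies along x in a bay and sticks out 25 mm beyond the deck on either side, free in the air, where fingers can go down past it. Bays are 52 mm apart.
- bay2 (a point): Middle of the floor of bay 2 (deck y = -10 mm), as bay 1.
- bay3 (a point): Middle of the floor of bay 3 (deck y = 42 mm), as bay 1.
- post (a point): Top centre of the black square push post of the carrier, 18 x 18 mm, 45 mm high above the deck, at deck y = -106 mm (the trailing end). Push it, or pinch it, to move the carrier.
- tag_tray (a point): Middle of the floor of the grey tag tray at the leading end of the carrier (deck y = 97 mm), level with the deck's top face. Inside 50 mm along x by 40 mm along y, rim 8 mm high and 3 mm thick.
- tag: Orange job-tag block with a white paper top, loose, 36 x 26 x 22 mm (x, y, z), 30 g. Origin at the centre of its underside, z up. It starts on the bench between robot and track.
- shim1: Flat bright steel shim, loose, 110 x 20 x 4 mm (x, y, z), about 70 g, origin at its centre; may be absent. It starts level in stand 1 with the stand's axes, underside 30 mm up, edges fenced in on all sides. Tipped, its middle is about 6 mm higher, and 40 mm from it towards +x it is about 23 mm higher, clear of the fences, to be pinched across its width.
- shim2: Flat steel shim exactly like shim1, starting in stand 2; it may be absent.
- shim3: Flat steel shim exactly like shim1, starting in stand 3; it may be absent.
- shim4: Flat steel shim exactly like shim1, starting in stand 4; it may be absent.
- stand1: Tip-up stand, fixed, grey, 128 x 36 mm, origin on the bench under its middle, z up. At x 0 to 64 mm fixed fences 37 mm high, 35 mm wide outside. At x -60 to -3 mm a blue rocker channel 36 mm wide, level with the shim's top (34 mm high); its 14 mm wide tongue runs under the shim to x = 22 mm. It pivots at x = -15 mm, 24 mm up: pressing the shim at x = -44 mm with 2 to 8 N tips both, +x end up.
- stand2: Tip-up stand exactly like stand1, with rocker2, holding shim2 if that is present.
- stand3: Tip-up stand exactly like stand1, with rocker3, holding shim3 if that is present.
- stand4: Tip-up stand exactly like stand1, with rocker4, holding shim4 if that is present.
- rocker1 (a joint): Tilt of the blue rocker of stand 1, rad: 0 level, growing as the -x end (yellow lip) is pressed down, 0.45 fully tipped. Friction keeps it, with the shim on it, where it is left.
- rocker2 (a joint): Tilt of the blue rocker of stand 2, rad: 0 level, growing as the -x end (yellow lip) is pressed down, 0.45 fully tipped. Friction keeps it, with the shim on it, where it is left.
- rocker3 (a joint): Tilt of the blue rocker of stand 3, rad: 0 level, growing as the -x end (yellow lip) is pressed down, 0.45 fully tipped. Friction keeps it, with the shim on it, where it is left.
- rocker4 (a joint): Tilt of the blue rocker of stand 4, rad: 0 level, growing as the -x end (yellow lip) is pressed down, 0.45 fully tipped. Friction keeps it, with the shim on it, where it is left.
- bottle1: Yellow plastic bottle with black cap, 52 mm diameter, 160 mm high, loose, standing; origin at the centre of its underside, z up. Not part of the job.
- bottle2: Second yellow bottle, like bottle1. Not part of the job.

How it is judged:
On the way, in this order (a step that is already met when the one before it is completed fails the run):
1. the carrier has clicked into the loading station (value of joint carrier between 0.055 and 0.065 m), for 0.3 s.
2. all shims and the tag are on the carrier, still at the loading station (value of joint carrier between 0.053 and 0.067 m and x of shim1 in the frame of deck between -0.02 and 0.02 m and y of shim1 in the frame of deck between -0.075 and 0.055 m and z of shim1 in the frame of deck between -0.001 and 0.0045 m and angle between the z axis of each of shim1, shim2, shim3, shim4 and the z axis of deck, either way round below 0.07 rad and x of shim2 in the frame of deck between -0.02 and 0.02 m and y of shim2 in the frame of deck between -0.075 and 0.055 m and z of shim2 in the frame of deck between -0.001 and 0.0045 m and x of shim3 in the frame of deck between -0.02 and 0.02 m and y of shim3 in the frame of deck between -0.075 and 0.055 m and z of shim3 in the frame of deck between -0.001 and 0.0045 m and x of shim4 in the frame of deck between -0.02 and 0.02 m and y of shim4 in the frame of deck between -0.075 and 0.055 m and z of shim4 in the frame of deck between -0.001 and 0.0045 m and x of tag in the frame of tag_tray between -0.014 and 0.014 m and y of tag in the frame of tag_tray between -0.012 and 0.012 m and z of tag in the frame of tag_tray between -0.002 and 0.003 m and angle between tag's own z axis and vertical below 0.1 rad), for 0.2 s.
3. the carrier has clicked into the next station (value of joint carrier between 0.155 and 0.165 m), for 0.3 s.
At the end, for the whole second after the job is handed in: The carrier rests in the next station (joint within 5 mm of 0.160); every shim present lies flat in a bay on the carrier's deck (its middle within 20 mm of the deck's middle across the track, within 4 degrees of flat); the tag stands upright on the floor of the tag tray; all at rest (all of step 3 and x of shim1 in the frame of deck between -0.02 and 0.02 m and y of shim1 in the frame of deck between -0.075 and 0.055 m and z of shim1 in the frame of deck between -0.001 and 0.0045 m and angle between the z axis of each of shim1, shim2, shim3, shim4 and the z axis of deck, either way round below 0.07 rad and x of shim2 in the frame of deck between -0.02 and 0.02 m and y of shim2 in the frame of deck between -0.075 and 0.055 m and z of shim2 in the frame of deck between -0.001 and 0.0045 m and x of shim3 in the frame of deck between -0.02 and 0.02 m and y of shim3 in the frame of deck between -0.075 and 0.055 m and z of shim3 in the frame of deck between -0.001 and 0.0045 m and x of shim4 in the frame of deck between -0.02 and 0.02 m and y of shim4 in the frame of deck between -0.075 and 0.055 m and z of shim4 in the frame of deck between -0.001 and 0.0045 m and x of tag in the frame of tag_tray between -0.014 and 0.014 m and y of tag in the frame of tag_tray between -0.012 and 0.012 m and z of tag in the frame of tag_tray between -0.002 and 0.003 m and angle between tag's own z axis and vertical below 0.1 rad and linear speed of each of shim1, shim2, shim3, shim4, tag below 0.02 m/s and velocity of joint carrier between -0.01 and 0.01 m/s); the robot touches nothing.
It fails at once if a yellow bottle is knocked over (angle between any of bottle1, bottle2's own z axis and vertical above 0.6 rad).
Of shim1, shim2, shim3, shim4 only 2 to 3 are there at a start; the rules pass over those that are not, and their reading is None.
At some moment in a run one of tag may be knocked a few centimetres aside while the robot is not near it.
Once in a run the grip may slacken for a moment while it holds something.
It also fails if it takes over 210 s, if anything falls off the work surface, if the arm or the gripper's body presses on something with over 40 N, if the wrist force passes 120 N, or if a joint passes its speed limit or range.

### The arm

A 6-joint arm with a two-finger parallel gripper is mounted at the origin on the work surface. World frame = base frame: x ahead of the robot, y to its left, z up, the work surface at z = 0. Lengths are in m, angles in rad, forces in N, time in s.
With the tool pointing down it reaches from about 0.25 to 0.775 m from the base axis. Payload 4 kg.
Tool frame: the origin (TCP) lies midway between the tips of the shut fingers; the grasp point (between the pads) lies 19 mm behind it (bot.grip_depth is the distance from the TCP to the grasp point, in m); z points along the fingers, y is the direction in which the jaws open and shut (so a half turn about z gives the same grasp; the last joint's range is limited). The gripper opens to 85 mm and grips with 20 to 120 N. Pads are 22 mm wide; open, the fingers measure 114 mm over their backs; the gripper's body (76 mm by 85 mm) begins 54 mm behind the grasp point. The pads swing forward as they close: fully open they stand 13 mm farther back than shut.
Start: joints at [1.071, 0.087, 1.371, -0, 1.684, -0.103], TCP at [0.213, 0.507, 0.231] pointing down, gripper open.
Joint ranges: [-3.1, 3.1], [-0.76, 2.03], [0.27, 2.55], [-1.08, 4.22], [0.17, 2.65], [-2.57, 2.57]. Speed limits (rad/s): [2.79, 2.79, 3.14, 3.14, 3.14, 3.14].

### API

Orientations are given as a rotation vector (axis times angle).
In Python, from plant import bot gives the robot as it stands.
- The arm moves only by the tool drive_tool, never from a script. Its arguments are lists of equal length, an entry for each row: "fingers": the closure, from 0 (fully open) to 1 (shut); "slide": the shift along the world's x, y, z in m, a list of three; "angular": the turn, a rotation vector about the world's x, y, z in rad, a list of three. In form: {"fingers": [fingers, ...], "slide": [[x, y, z], ...], "angular": [[ax, ay, az], ...]}. A call has exactly 10 rows; each row is the pose to reach, as a shift and turn from the pose commanded when the call began; what a row does not reach only later rows make up. A row lasts 1/8 s, in which the tool goes at most 62.5 mm and 10.7 degrees, less where a joint would pass 70% of its speed; a pose out of reach is approached as far as the arm can. A call with a gripper value outside its range is refused whole. The fingers move at their own pace and stop on an object; the grip force is fixed at half the most. Time passes only in rows, so rows that repeat a pose let the fingers close, or fill a call up. It gives the time, the measured TCP pose, the force and the opening at its end, in the units of the state.
- bot.observe(): the state, without advancing time (a new reading comes with each control period).
- bot.get_image(name): name is "scene" or "top" or "wrist"; returns a dict with "color" (400x640x3 uint8, red, green, blue), "range_z" (400x640 float32, m along the optical axis (not along the pixel's ray), 0 where there is no reading), "fx", "fy", "cx", "cy" (pixels), "R" (3x3) and "t" (3): a world point X has camera coordinates R X + t. Camera axes: x right, y down, z forward; pixel columns grow to the right and rows downward; lengths in m; the calibration is good to about 2 mm. A picture is of the moment at which its call begins.
- bot.hand_in(): hands the job in, once; it reports no verdict.
The state is a dict: "clock": time; "joints": joint angles; "joint_vel": joint speeds; "joint_efforts": joint torques, N m; "position": TCP position; "ee_rot": TCP orientation; "contact_force": force on the tool from outside, world axes, zero at the start; "torque": the same for the moment, N m; "opening": finger opening in m.
Only numpy, scipy, OpenCV 4.12 (cv2) and the standard library are available. Lean on these libraries where they do the work, as an engineer would, in place of code of your own. Each camera call takes 0.05 s, during which the arm holds its last target. There are 200 camera calls.

## Working session

There is one attempt and no reset: what is moved stays moved. The work goes in short steps, Python scripts to look and compute and a tool call to move; the robot and the scene stay as the last step left them, time stands still between calls to the robot, and variables do not carry over. Pictures are saved under pics/ and viewed, about 12 in all and at most 16, crops included, and the job is handed in when it is done.

Besides the shell and the picture viewer there is one more tool, called after "Request:" by a JSON object that holds its "api" and its "payload". drive_tool: Moves the arm, as the interface text tells. Its arguments: {"type":"object","properties":{"fingers":{"type":"array","items":{"type":"number"}},"slide":{"type":"array","items":{"type":"array","items":{"type":"number"}}},"angular":{"type":"array","items":{"type":"array","items":{"type":"number"}}}},"required":["fingers","slide","angular"]}

```bash
ls; mkdir -p pics; cat > h.py <<'E'
import numpy as np, cv2
from plant import bot
def snap(name,fn=None):
    im=bot.get_image(name)
    if fn: cv2.imwrite('pics/'+fn,im['color'][:,:,::-1])
    return im
def world(im,u,v,z=None):
    R,t=np.array(im['R']),np.array(im['t'])
    d=np.array([(u-im['cx'])/im['fx'],(v-im['cy'])/im['fy'],1.])
    c=-R.T@t; w=R.T@d
    if z is None: return c+w*im['range_z'][int(v),int(u)]
    return c+w*(z-c[2])/w[2]
def cloud(im):
    R,t=np.array(im['R']),np.array(im['t'])
    v,u=np.mgrid[:400,:640]; Z=im['range_z']
    P=np.stack([(u-im['cx'])/im['fx']*Z,(v-im['cy'])/im['fy']*Z,Z],-1)
    return (P-t)@R
E
python3 - <<'E'
from h import *
print(bot.observe())
im=snap('top','top0.png'); np.savez('top0.npz',**im)
print(im['R'],im['t'],im['fx'],im['cx'])
im=snap('scene','scene0.png')
E
```

```text
pics
{'clock': 0.0, 'joints': array([ 1.07089277e+00,  8.79861250e-02,  1.37227780e+00, -5.34102215e-06,
        1.68359095e+00, -1.03099504e-01]), 'joint_vel': array([-0.00080805, -0.00018956,  0.00104995,  0.00188259,  0.00018244,
       -0.00092664]), 'joint_efforts': array([ 1.80347015e-04, -3.51857507e+01, -3.13275933e+01, -1.48929271e-04,
        1.04699837e-02,  1.10589630e-05]), 'position': array([0.2123249 , 0.50682245, 0.23011016]), 'ee_rot': array([-0.61908634, -3.07930777,  0.00339496]), 'contact_force': array([0.24255192, 0.50399135, 0.32666819]), 'torque': array([-0.0315993 , -0.00153848, -0.0069587 ]), 'opening': 0.08540646693550287}
[[-0.00552669 -0.99998172  0.00245455]
 [-0.99030587  0.00513249 -0.13880901]
 [ 0.13879388 -0.00319791 -0.99031613]] [-0.06939891  0.62068617  1.22147939] 464.94346304412977 320.4467601660617
```

View pics/top0.png

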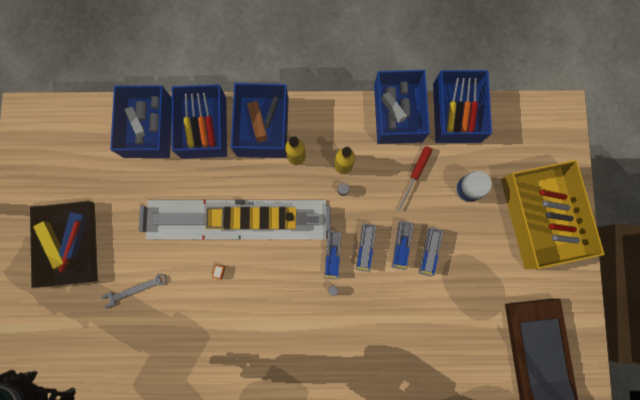

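View pics/scene0.png

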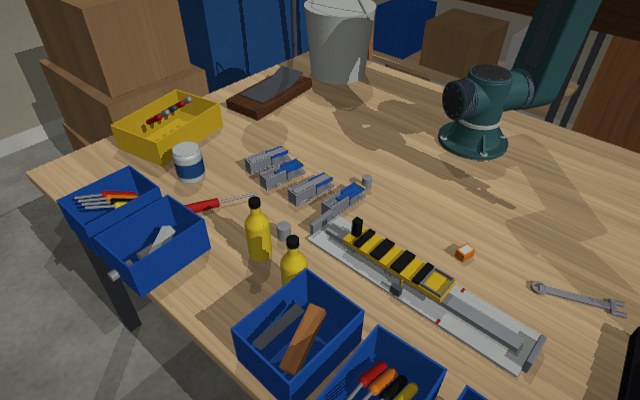

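Top view: the carrier is at about (252,217) with its post on the right at (290,216). The tag is at (219,271), the stands at (333,255), (366,247), (402,245) and (432,250), and the bottles at (295,150) and (344,160). I'll zoom in and use the depth.

```bash
python3 - <<'E'
from h import *
im=dict(np.load('top0.npz'))
c=im['color'][180:300,190:470,::-1]
cv2.imwrite('pics/crop0.png',cv2.resize(c,None,fx=2.85,fy=2.85,interpolation=cv2.INTER_CUBIC))
C=cloud(im)
hsv=cv2.cvtColor(im['color'],cv2.COLOR_RGB2HSV)
def blobs(name,lo,hi,zmin,zmax,amin=15):
    m=cv2.inRange(hsv,lo,hi)
    m[(C[:,:,2]<zmin)|(C[:,:,2]>zmax)]=0
    n,l,s,ce=cv2.connectedComponentsWithStats(m)
    for i in range(1,n):
        if s[i,4]<amin: continue
        P=C[l==i]; (cx,cy),wh,a=cv2.minAreaRect((P[:,:2]*1000).astype(np.float32))
        print(name,ce[i].round(1),s[i,4],'mean',P.mean(0).round(4),'rect',round(cx,1),round(cy,1),np.round(wh,1),round(a,1),'z',np.percentile(P[:,2],[10,50,90]).round(4))
blobs('yellow',(20,120,60),(35,255,255),0.02,0.2)
blobs('orange',(3,120,80),(18,255,255),0.003,0.06)
blobs('blue',(100,120,50),(130,255,255),0.01,0.06,30)
# height components, region of table
m=((C[:,:,2]>0.02)&(C[:,:,2]<0.06)).astype(np.uint8); m[:180]=0;m[300:]=0;m[:,:190]=0;m[:,470:]=0
n,l,s,ce=cv2.connectedComponentsWithStats(m)
for i in range(1,n):
    if s[i,4]<30: continue
    P=C[l==i]; print(ce[i].round(1),s[i,4],P.mean(0).round(4),cv2.minAreaRect((P[:,:2]*1000).astype(np.float32)))
print('table',np.median(C[300:340,330:400,2]))
E
```

```text
yellow [451.3 116.3] 186 mean [ 0.8748 -0.4362  0.0578] rect 875.6 -437.3 [18.2 72.7] 89.8 z [0.0392 0.058  0.0766]
yellow [188.4 131.9] 186 mean [0.8334 0.2891 0.0584] rect 833.9 290.1 [72.6 17. ] 1.7 z [0.0393 0.0589 0.0761]
yellow [295.3 152. ] 351 mean [ 0.7663 -0.0066  0.0911] rect 774.9 -2.8 [55.1 46. ] 89.9 z [0.0369 0.103  0.1196]
yellow [344.  161.4] 336 mean [ 0.7393 -0.1355  0.094 ] rect 747.0 -137.6 [51.1 43.9] 78.4 z [0.0433 0.1037 0.1211]
yellow [555.1 213.8] 2890 mean [ 0.6025 -0.7042  0.056 ] rect 601.7 -697.8 [260.  185.4] 11.5 z [0.0279 0.0572 0.0804]
yellow [235.  217.6] 236 mean [0.5969 0.1585 0.0468] rect 597.6 157.8 [58.2 30.2] 0.8 z [0.0425 0.0465 0.0509]
yellow [254.1 217.6] 237 mean [0.5967 0.1069 0.0465] rect 597.2 105.5 [58.3 30.6] 0.1 z [0.0432 0.0462 0.0501]
yellow [273.4 217.6] 234 mean [0.5965 0.0548 0.0463] rect 597.5 53.9 [29.8 59. ] 89.4 z [0.0428 0.0461 0.0497]
yellow [290.3 218.1] 189 mean [0.5948 0.0089 0.0484] rect 596.6 9.9 [57.8 27.6] 0.1 z [0.043  0.0462 0.0516]
yellow [214.5 217.5] 252 mean [0.5977 0.2141 0.0462] rect 597.6 213.8 [48.4 36.8] 
[... 4110 characters left out ...]
5938, -195.53343200683594), (39.00656509399414, 124.0115966796875), 82.50941467285156)
[431.7 250.4] 647 [ 0.5063 -0.3732  0.0345] ((506.5759582519531, -373.86517333984375), (38.265113830566406, 124.34449005126953), 76.19523620605469)
[332.1 263.9] 339 [ 0.4716 -0.1033  0.0319] ((476.90447998046875, -103.44232940673828), (38.283756256103516, 80.60677337646484), 89.44561004638672)
[217.5 271.2] 116 [0.4537 0.207  0.024 ] ((453.6957702636719, 207.61097717285156), (25.73178482055664, 35.78176498413086), 76.12393188476562)
[332.7 290. ] 74 [ 0.402  -0.1044  0.0343] ((402.22576904296875, -103.88987731933594), (21.151643753051758, 24.09993553161621), 0.7502783536911011)
table 0.0008635744485492054
```

View pics/crop0.png

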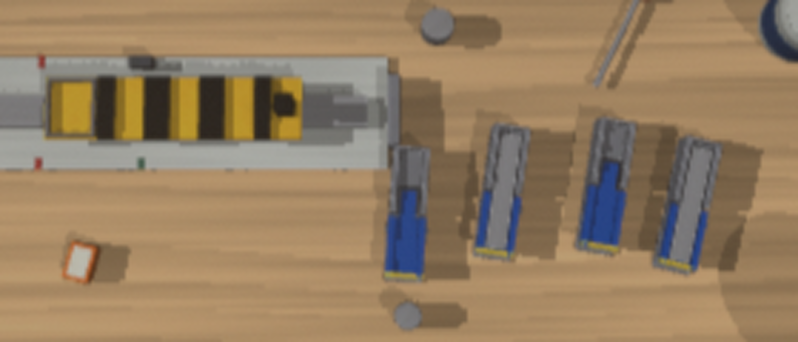

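The zoom shows shims in the 2nd and 4th stands (crop x≈505 and 685). The 1st and 3rd stands are empty, showing only the bare blue tongue. Next I'll refine the post and station marks, and write the tool-target helper.

```bash
cat >> h.py <<'E'
from scipy.spatial.transform import Rotation as Ro
def rot(yaw_deg,tilt=0.):
    """tool orientation: jaws (y) along stand y for stand yaw; tilt: tool z = (sin tilt,0,-cos tilt) in stand frame"""
    Y=np.array([0,1,0.]); Z=np.array([np.sin(tilt),0,-np.cos(tilt)]); X=np.cross(Y,Z)
    return Ro.from_euler('z',yaw_deg,degrees=True)*Ro.from_matrix(np.stack([X,Y,Z],1))
def delta(p,R):
    s=bot.observe(); d=np.array(p)-s['position']; r=(R*Ro.from_rotvec(s['ee_rot']).inv()).as_rotvec()
    print('t',round(float(s['clock']),2),'at',s['position'].round(4),'F',s['contact_force'].round(1),'open',round(s['opening'],4)); print('slide',d.round(4),'ang',r.round(4))
E
python3 - <<'E'
from h import *
im=dict(np.load('top0.npz')); C=cloud(im)
m=(C[:,:,2]>0.075)&(C[:,:,2]<0.1); m[:205]=0;m[230:]=0;m[:,280:]&=True;m[:,:280]=0;m[:,300:]=0
P=C[m];print('post',len(P),P.mean(0),P.min(0),P.max(0))
hsv=cv2.cvtColor(im['color'],cv2.COLOR_RGB2HSV)
for nm,lo,hi in(('green',(40,60,20),(90,255,255)),('red',(0,120,60),(8,255,255)),('red2',(172,120,60),(180,255,255))):
    k=cv2.inRange(hsv,lo,hi); k[:195]=0;k[245:]=0;k[:,:190]=0;k[:,300:]=0
    n,l,s,ce=cv2.connectedComponentsWithStats(k)
    for i in range(1,n): print(nm,ce[i],s[i,4],world(im,*ce[i],z=0.008).round(4))
# track ends
for x0 in (0.58,): pass
row=C[217]; 
print([(u,*row[u].round(3)[1:]) for u in list(range(136,160,2))+list(range(296,336,2))])
delta([0.5975,0.0105,0.13],rot(0))
E
```

```text
post 53 [0.5970664  0.00960599 0.09005926] [0.58847098 0.00174654 0.07877647] [0.60566562 0.01760232 0.09629056]
red [204.25 200.75] 4 [0.6498 0.2527 0.008 ]
red [203. 237.] 3 [0.5481 0.2532 0.008 ]
[(136, np.float64(0.443), np.float64(0.004)), (138, np.float64(0.439), np.float64(0.001)), (140, np.float64(0.418), np.float64(0.04)), (142, np.float64(0.414), np.float64(0.037)), (144, np.float64(0.413), np.float64(0.023)), (146, np.float64(0.413), np.float64(0.01)), (148, np.float64(0.407), np.float64(0.01)), (150, np.float64(0.403), np.float64(0.006)), (152, np.float64(0.392), np.float64(0.021)), (154, np.float64(0.386), np.float64(0.022)), (156, np.float64(0.379), np.float64(0.026)), (158, np.float64(0.376), np.float64(0.02)), (296, np.float64(-0.005), np.float64(0.026)), (298, np.float64(-0.011), np.float64(0.023)), (300, np.float64(-0.016), np.float64(0.024)), (302, np.float64(-0.022), np.float64(0.023)), (304, np.float64(-0.027), np.float64(0.018)), (306, np.float64(-0.033), np.float64(0.026)), (308, np.float64(-0.038), np.float64(0.027)), (310, np.float64(-0.044), np.float64(0.025)), (312, np.float64(-0.049), np.float64(0.023)), (314, np.float64(-0.055), np.float64(0.023)), (316, np.float64(-0.06), np.float64(0.026)), (318, np.float64(-0.066), np.float64(0.025)), (320, np.float64(-0.071), np.float64(0.01)), (322, np.float64(-0.077), np.float64(0.014)), (324, np.float64(-0.083), np.float64(0.008)), (326, np.float64(-0.088), np.float64(0.031)), (328, np.float64(-0.093), np.float64(0.035)), (330, np.float64(-0.1), np.float64(0.001)), (332, np.float64(-0.105), np.float64(0.003)), (334, np.float64(-0.111), np.float64(0.0))]
t 0.1 at [0.2123 0.5069 0.2302] F [-0.1 -0.5  0.3] open 0.0854
slide [ 0.3852 -0.4964 -0.1002] ang [ 0.002  -0.0006  0.3968]
```

Request:
{"api": "drive_tool", "payload": {"fingers": [0,0,0,0,0,0,0,0,0,0], "slide": [[0.035,-0.045,0],[0.07,-0.09,0],[0.105,-0.135,0],[0.14,-0.18,0],[0.175,-0.225,0],[0.21,-0.27,0],[0.245,-0.315,0],[0.28,-0.36,-0.02],[0.315,-0.405,-0.04],[0.345,-0.445,-0.05]], "angular": [[0,0,0.1],[0,0,0.2],[0,0,0.3],[0,0,0.397],[0,0,0.397],[0,0,0.397],[0,0,0.397],[0,0,0.397],[0,0,0.397],[0,0,0.397]]}}

```text
clock: 1.35
position: [0.5577, 0.0604, 0.1792]
ee_rot: [-0.001, -3.139, -0.0]
contact_force: [0.5, 0.6, 0.6]
opening: 0.0855
```

Request:
{"api": "drive_tool", "payload": {"fingers": [0,0,0,0,0,0,0.3,0.6,0.7,0.8], "slide": [[0.02,-0.025,-0.02],[0.04,-0.052,-0.05],[0.04,-0.052,-0.06],[0.04,-0.052,-0.08],[0.04,-0.052,-0.1],[0.04,-0.052,-0.112],[0.04,-0.052,-0.112],[0.04,-0.052,-0.112],[0.04,-0.052,-0.112],[0.04,-0.052,-0.112]], "angular": [[0,0,0],[0,0,0],[0,0,0],[0,0,0],[0,0,0],[0,0,0],[0,0,0],[0,0,0],[0,0,0],[0,0,0]]}}

```text
clock: 2.6
position: [0.5982, 0.0101, 0.0705]
ee_rot: [-0.0, 3.14, -0.0]
contact_force: [0.0, 0.5, 0.8]
opening: 0.0173
```

Request:
{"api": "drive_tool", "payload": {"fingers": [0.8,0.8,0.8,0.8,0.8,0.8,0.8,0.8,0.8,0.8], "slide": [[0,0.003,0],[0,0.008,0],[0,0.013,0],[0,0.018,0],[0,0.023,0],[0,0.027,0],[0,0.03,0],[0,0.032,0],[0,0.033,0],[0,0.033,0]], "angular": [[0,0,0],[0,0,0],[0,0,0],[0,0,0],[0,0,0],[0,0,0],[0,0,0],[0,0,0],[0,0,0],[0,0,0]]}}

```text
clock: 3.85
position: [0.5983, 0.0443, 0.0705]
ee_rot: [-0.001, 3.139, 0.002]
contact_force: [0.3, 0.7, 5.3]
opening: 0.0174
```

Request:
{"api": "drive_tool", "payload": {"fingers": [0.6,0.6,0.6,0.6,0.6,0.6,0.6,0.6,0.6,0.6], "slide": [[0,0,0],[0,0,0],[0,0,0],[0,0,0.03],[0,0,0.06],[0,0,0.08],[-0.04,0,0.12],[-0.08,0,0.15],[-0.13,0,0.16],[-0.18,0,0.16]], "angular": [[0,0,0],[0,0,0],[0,0,0],[0,0,0],[0,0,0],[0,0,0],[0,0,0],[0,0,0],[0,0,0],[0,0,0]]}}

```text
clock: 5.1
position: [0.4167, 0.0433, 0.2306]
ee_rot: [-0.0, 3.139, 0.0]
contact_force: [-0.1, 0.6, -1.1]
opening: 0.0344
```

```bash
cat >> h.py <<'E'
def carrier(fn=None):
    im=snap('top',fn); C=cloud(im); hsv=cv2.cvtColor(im['color'],cv2.COLOR_RGB2HSV)
    m=(C[:,:,2]>0.075)&(C[:,:,2]<0.1)&(abs(C[:,:,0]-.597)<.015)&(C[:,:,1]>-.05)&(C[:,:,1]<.2)&(hsv[:,:,2]<70)
    print('post',m.sum(),C[m].mean(0).round(4))
    k=cv2.inRange(hsv,(20,120,60),(35,255,255)); k[(C[:,:,2]<.035)|(C[:,:,2]>.06)|(abs(C[:,:,0]-.597)>.04)|(C[:,:,1]<-.05)]=0
    n,l,s,ce=cv2.connectedComponentsWithStats(k)
    for i in range(1,n):
        if s[i,4]>60: print('yel',s[i,4],C[l==i].mean(0).round(4))
    return im
E
python3 - <<'E'
from h import *
im=carrier()
cv2.imwrite('pics/crop1.png',cv2.resize(im['color'][150:310,140:460,::-1],None,fx=2.5,fy=2.5,interpolation=cv2.INTER_CUBIC))
snap('wrist','wrist1.png')
E
```

```text
post 46 [0.5957 0.0462 0.0892]
yel 227 [0.5973 0.1948 0.0462]
yel 237 [0.5972 0.1425 0.0469]
yel 240 [0.5967 0.0907 0.0467]
yel 178 [0.5938 0.0446 0.0467]
yel 260 [0.5978 0.2502 0.0463]
yel 153 [0.5722 0.6822 0.0412]
```

View pics/crop1.png

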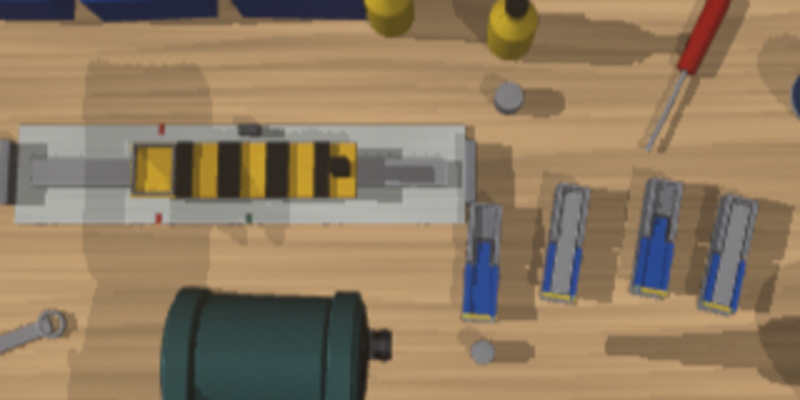

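View pics/wrist1.png

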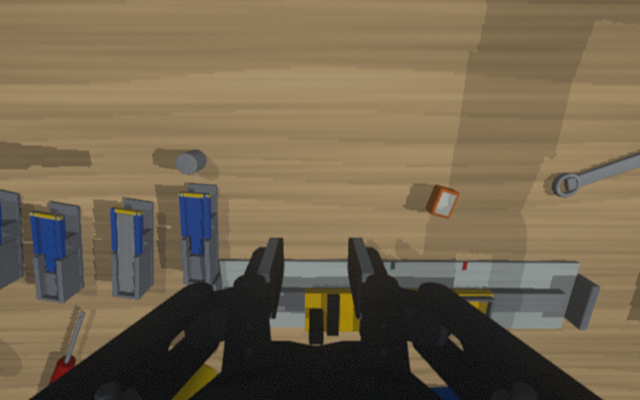

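The carrier clicked in: after release the deck was pulled on to 36.0 mm of travel, against 34.2 mm moved by the gripper, and it now sits at y≈0.1525. The crop shows it near the green mark at (248,216). The stands are undisturbed and the tag is visible in the wrist view at (443,202). Next is tipping shim 2.

```bash
cat >> h.py <<'E'
ST={2:(np.array([.5199,-.1955]),-8.1),4:(np.array([.5066,-.3739]),-13.7)}
def stp(n,x,z,y=0):
    c,a=ST[n]; a=np.radians(a); return np.r_[c+np.array([x*np.cos(a)-y*np.sin(a),x*np.sin(a)+y*np.cos(a)]),z]
E
python3 - <<'E'
from h import *
im=dict(np.load('top0.npz')); C=cloud(im); hsv=cv2.cvtColor(im['color'],cv2.COLOR_RGB2HSV)
# refine: blue-side symmetric axis and shim grey mask in the stand frames
for n in (2,4):
    c,a=ST[n]; a=np.radians(a); d=C[:,:,:2]-c; X=d[:,:,0]*np.cos(a)+d[:,:,1]*np.sin(a); Y=-d[:,:,0]*np.sin(a)+d[:,:,1]*np.cos(a)
    b=(hsv[:,:,1]>110)&(hsv[:,:,0]>100)&(hsv[:,:,0]<130)&(X>-.06)&(X<0)&(abs(Y)<.025)&(C[:,:,2]>.02)
    for s in (1,-1):
        k=b&(s*Y>.004); f=np.polyfit(X[k],Y[k],1); print(n,s,k.sum(),'y at -30mm',np.polyval(f,-.03).round(4),'slope',f[0].round(3),'z',C[k][:,2].mean().round(4))
    g=(hsv[:,:,1]<60)&(X>-.057)&(X<-.005)&(abs(Y)<.01)&(C[:,:,2]>.025); f=np.polyfit(X[g],Y[g],1);print('grey',g.sum(),np.polyval(f,-.03).round(4),f[0].round(3),X[g].min().round(4))
    h=(C[:,:,2]>.02)&(abs(Y)<.025)&(abs(X)<.075); print('x range',np.percentile(X[h],[1,99]).round(4),'y',np.percentile(Y[h],[2,98]).round(4))
delta(stp(2,-.046,.06),rot(-8,.45))
E
```

```text
2 1 48 y at -30mm 0.0143 slope -0.02 z 0.0345
2 -1 38 y at -30mm -0.0142 slope -0.013 z 0.035
grey 140 -0.0001 -0.008 -0.0569
x range [-0.0608  0.0609] y [-0.0177  0.0172]
4 1 54 y at -30mm 0.0142 slope 0.01 z 0.0336
4 -1 44 y at -30mm -0.0144 slope 0.015 z 0.035
grey 141 -0.0 -0.003 -0.0569
x range [-0.0612  0.0601] y [-0.0178  0.0175]
t 5.2 at [0.4137 0.0436 0.2293] F [ 0.8 -0.3  0.9] open 0.0345
slide [ 0.0607 -0.2326 -0.1693] ang [-0.0317 -0.4503 -0.1378]
```

Request:
{"api": "drive_tool", "payload": {"fingers": [1,1,1,1,1,1,1,1,1,1], "slide": [[0.01,-0.04,0],[0.02,-0.08,0],[0.03,-0.12,-0.01],[0.04,-0.16,-0.04],[0.05,-0.2,-0.07],[0.061,-0.232,-0.1],[0.061,-0.232,-0.13],[0.061,-0.232,-0.155],[0.061,-0.232,-0.169],[0.061,-0.232,-0.169]], "angular": [[-0.004,-0.06,-0.018],[-0.008,-0.12,-0.036],[-0.012,-0.18,-0.054],[-0.017,-0.25,-0.074],[-0.022,-0.32,-0.096],[-0.027,-0.39,-0.12],[-0.0317,-0.45,-0.138],[-0.0317,-0.45,-0.138],[-0.0317,-0.45,-0.138],[-0.0317,-0.45,-0.138]]}}

```text
clock: 6.45
position: [0.4784, -0.1885, 0.0593]
ee_rot: [0.189, 2.687, -0.042]
contact_force: [-0.0, 0.8, 1.0]
opening: 0.0002
```

Request:
{"api": "drive_tool", "payload": {"fingers": [1,1,1,1,1,1,1,1,1,1], "slide": [[0,0,-0.01],[0,0,-0.018],[0,0,-0.023],[0,0,-0.027],[0,0,-0.03],[0,0,-0.033],[0,0,-0.036],[0,0,-0.038],[0,0,-0.04],[0,0,-0.04]], "angular": [[0,0,0],[0,0,0],[0,0,0],[0,0,0],[0,0,0],[0,0,0],[0,0,0],[0,0,0],[0,0,0],[0,0,0]]}}

```text
clock: 7.7
position: [0.4787, -0.1888, 0.0231]
ee_rot: [0.186, 2.684, -0.044]
contact_force: [-20.6, 7.0, 25.3]
opening: 0.0003
```

Request:
{"api": "drive_tool", "payload": {"fingers": [1,1,0.4,0.4,0.4,0.4,0.4,0.4,0.4,0.4], "slide": [[-0.005,0,0.015],[-0.01,0,0.04],[-0.01,0,0.07],[0.01,-0.002,0.08],[0.03,-0.004,0.08],[0.05,-0.006,0.08],[0.06,-0.008,0.08],[0.06,-0.008,0.08],[0.06,-0.008,0.08],[0.06,-0.008,0.08]], "angular": [[0,0,0],[0,0,0],[0,0,0],[0,0,0],[0,0,0],[0,0,0],[0,0,0],[0,0,0],[0,0,0],[0,0,0]]}}

```text
clock: 8.95
position: [0.538, -0.1967, 0.1002]
ee_rot: [0.189, 2.685, -0.043]
contact_force: [-0.2, 0.7, 0.7]
opening: 0.0512
```

```bash
python3 - <<'E'
from h import *
im=snap('top'); C=cloud(im)
cv2.imwrite('pics/w2.png',snap('wrist')['color'][:,:,::-1])
c,a=ST[2]; a=np.radians(a); d=C[:,:,:2]-c; X=d[:,:,0]*np.cos(a)+d[:,:,1]*np.sin(a); Y=-d[:,:,0]*np.sin(a)+d[:,:,1]*np.cos(a)
for x in np.arange(-.05,.06,.01):
    k=(abs(Y)<.006)&(abs(X-x)<.005)&(C[:,:,2]<.1); print(x.round(3),k.sum(),np.median(C[k][:,2]).round(4) if k.any() else '')
delta(stp(2,.0389,.0434),rot(-8,.45))
print(Ro.from_rotvec(bot.observe()['ee_rot']).as_matrix().round(3))
E
```

```text
-0.05 0 
-0.04 0 
-0.03 0 
-0.02 0 
-0.01 0 
0.0 0 
0.01 12 0.0502
0.02 18 0.0542
0.03 17 0.0569
0.04 15 0.0613
0.05 14 0.0311
t 9.05 at [ 0.5382 -0.1967  0.1004] F [-0.7  0.4 -0.3] open 0.0509
slide [ 0.0202 -0.0043 -0.057 ] ang [0.0002 0.0008 0.0008]
[[-0.891  0.14   0.431]
 [ 0.126  0.99  -0.061]
 [-0.436 -0.    -0.9  ]]
```

View pics/w2.png

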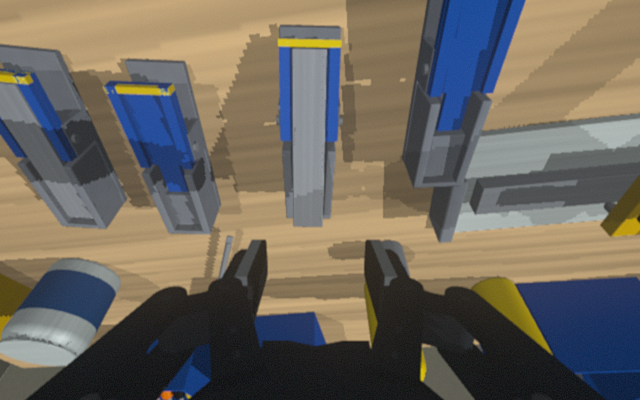

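Request:
{"api": "drive_tool", "payload": {"fingers": [0.4,0.4,0.4,0.4,0.4,0.4,1,1,1,1], "slide": [[-0.003,0,-0.01],[0.003,-0.001,-0.02],[0.01,-0.002,-0.035],[0.015,-0.003,-0.045],[0.02,-0.004,-0.057],[0.02,-0.004,-0.057],[0.02,-0.004,-0.057],[0.02,-0.004,-0.057],[0.02,-0.004,-0.057],[0.02,-0.004,-0.057]], "angular": [[0,0,0],[0,0,0],[0,0,0],[0,0,0],[0,0,0],[0,0,0],[0,0,0],[0,0,0],[0,0,0],[0,0,0]]}}

```text
clock: 10.3
position: [0.5589, -0.2012, 0.0441]
ee_rot: [0.188, 2.684, -0.045]
contact_force: [-0.8, -0.9, 1.3]
opening: 0.0177
```

Request:
{"api": "drive_tool", "payload": {"fingers": [1,1,1,1,1,1,1,1,1,1], "slide": [[-0.001,0,0.003],[-0.004,0.0005,0.009],[-0.009,0.001,0.019],[-0.017,0.0025,0.036],[-0.027,0.004,0.056],[-0.03,0.004,0.08],[-0.03,0.004,0.1],[-0.03,0.004,0.12],[-0.03,0.004,0.12],[-0.03,0.004,0.12]], "angular": [[0,0,0],[0,0,0],[0,0,0],[0,0,0],[0,0,0],[0,0,0],[0,0,0],[0,0,0],[0,0,0],[0,0,0]]}}

```text
clock: 11.55
position: [0.5279, -0.1963, 0.1624]
ee_rot: [0.189, 2.687, -0.042]
contact_force: [-0.4, -0.4, -1.2]
opening: 0.0181
```

```bash
python3 - <<'E'
from h import *
print(bot.observe()['opening'],bot.observe()['position'])
im=snap('wrist'); cv2.imwrite('pics/w3.png',im['color'][:,:,::-1])
E
```

```text
0.018141339948134293 [ 0.5278562  -0.1962718   0.16240446]
```

View pics/w3.png

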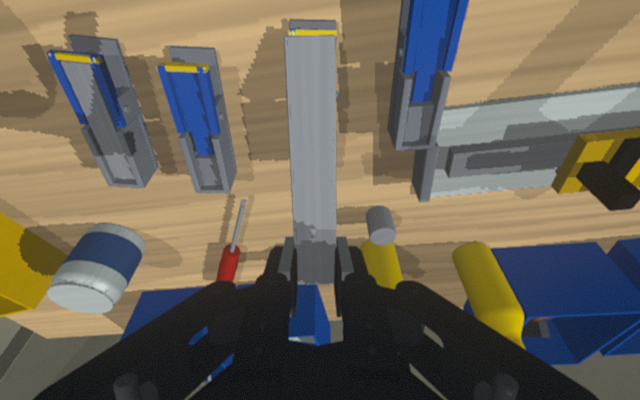

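```bash
cat >> h.py <<'E'
def held(L=.11):
    """shim in tool frame from wrist depth: z at grip, slope, far-end x, y offset; returns dict"""
    im=snap('wrist'); C=cloud(im); s=bot.observe(); R=Ro.from_rotvec(s['ee_rot']).as_matrix()
    P=(C-s['position'])@R
    k=(im['range_z']>0)&(abs(P[:,:,1])<.02)&(P[:,:,0]>.015)&(P[:,:,0]<.115)&(P[:,:,2]>-.06)&(P[:,:,2]<.035)
    n,l,st,ce=cv2.connectedComponentsWithStats(k.astype(np.uint8)); i=1+np.argmax(st[1:,4]); Q=P[l==i]
    f=np.polyfit(Q[:,0],Q[:,2],1); g=np.polyfit(Q[:,0],Q[:,1],1); far=np.percentile(Q[:,0],99.5)
    far/=np.cos(np.arctan(f[0]))
    print('n',len(Q),'top z_tool at x=0',f[1].round(4),'slope',f[0].round(3),'y0',g[1].round(4),'yslope',g[0].round(3),'far',far.round(4),'-> grip to centre',(far-.055).round(4))
    print('top z by x',[(round(x,2),np.median(Q[abs(Q[:,0]-x)<.005][:,2]).round(4)) for x in (.02,.04,.06,.08,.09) if (abs(Q[:,0]-x)<.005).any()])
E
python3 - <<'E'
from h import *
held()
delta([.5975+.042,.0905,.162],rot(0))
E
```

```text
n 9636 top z_tool at x=0 -0.0166 slope 0.006 y0 0.001 yslope -0.024 far 0.1008 -> grip to centre 0.0458
top z by x [(0.02, np.float64(-0.0165)), (0.04, np.float64(-0.0164)), (0.06, np.float64(-0.0163)), (0.08, np.float64(-0.0161)), (0.09, np.float64(-0.0161))]
t 11.65 at [ 0.5277 -0.1962  0.1617] F [ 0.  -0.3 -0.3] open 0.018
slide [0.1118 0.2867 0.0003] ang [0.0303 0.4474 0.138 ]
```

Request:
{"api": "drive_tool", "payload": {"fingers": [1,1,1,1,1,1,1,1,1,1], "slide": [[0.005,0.02,0],[0.015,0.05,0],[0.025,0.09,0],[0.04,0.13,0],[0.055,0.17,0],[0.07,0.21,0],[0.09,0.25,0],[0.105,0.275,0],[0.114,0.287,0],[0.114,0.287,0]], "angular": [[0,0,0],[0.003,0.05,0.015],[0.008,0.11,0.034],[0.012,0.18,0.055],[0.017,0.25,0.077],[0.022,0.32,0.1],[0.026,0.39,0.12],[0.03,0.447,0.138],[0.03,0.447,0.138],[0.03,0.447,0.138]]}}

```text
clock: 12.9
position: [0.6423, 0.0906, 0.162]
ee_rot: [-0.002, 3.14, -0.003]
contact_force: [-0.6, -0.2, -1.2]
opening: 0.0179
```

```bash
python3 - <<'E'
from h import *
held()
delta([.5975+.044,.0905,.0335],rot(0))
E
```

```text
n 9573 top z_tool at x=0 -0.0159 slope 0.006 y0 0.0016 yslope -0.024 far 0.1002 -> grip to centre 0.0452
top z by x [(0.02, np.float64(-0.0158)), (0.04, np.float64(-0.0156)), (0.06, np.float64(-0.0155)), (0.08, np.float64(-0.0154)), (0.09, np.float64(-0.0153))]
t 12.95 at [0.642  0.0898 0.1626] F [ 0.1 -0.8 -1.4] open 0.0182
slide [-0.0005  0.0007 -0.1291] ang [ 0.0021  0.0018 -0.0003]
```

Request:
{"api": "drive_tool", "payload": {"fingers": [1,1,1,1,1,1,1,1,1,1], "slide": [[0,0,-0.03],[0,0,-0.06],[0,0,-0.085],[0,0,-0.1],[0,0,-0.11],[0,0,-0.117],[0,0,-0.122],[0,0,-0.126],[0,0,-0.129],[0,0,-0.129]], "angular": [[0,0,0],[0,0,0],[0,0,0],[0,0,0],[0,0,0],[0,0,0],[0,0,0],[0,0,0],[0,0,0],[0,0,0]]}}

```text
clock: 14.2
position: [0.6425, 0.0903, 0.0342]
ee_rot: [-0.001, 3.139, -0.002]
contact_force: [0.6, -0.3, -1.0]
opening: 0.0181
```

Request:
{"api": "drive_tool", "payload": {"fingers": [0.9,0.75,0.62,0.62,0.62,0.62,0.62,0.62,0.62,0.62], "slide": [[0,0,0],[0,0,0],[0,0,0],[0,0,0],[0,0,0],[0,0,0.02],[0,0,0.05],[0,-0.02,0.09],[-0.03,-0.06,0.12],[-0.05,-0.1,0.13]], "angular": [[0,0,0],[0,0,0],[0,0,0],[0,0,0],[0,0,0],[0,0,0],[0,0,0],[0,0,0],[0,0,0],[0,0,0]]}}

```text
clock: 15.45
position: [0.5935, -0.0106, 0.1696]
ee_rot: [-0.002, 3.131, -0.004]
contact_force: [-0.2, 0.3, -0.2]
opening: 0.0324
```

Request:
{"api": "drive_tool", "payload": {"fingers": [1,1,1,1,1,1,1,1,1,1], "slide": [[-0.02,-0.04,0],[-0.04,-0.08,0],[-0.06,-0.12,0],[-0.08,-0.17,0],[-0.1,-0.22,0],[-0.115,-0.27,0],[-0.13,-0.32,0],[-0.13,-0.352,-0.02],[-0.13,-0.352,-0.04],[-0.13,-0.352,-0.04]], "angular": [[0,0,0],[-0.006,-0.05,-0.026],[-0.013,-0.11,-0.06],[-0.021,-0.18,-0.1],[-0.03,-0.25,-0.13],[-0.038,-0.32,-0.17],[-0.046,-0.39,-0.21],[-0.053,-0.446,-0.236],[-0.053,-0.446,-0.236],[-0.053,-0.446,-0.236]]}}

```text
clock: 16.7
position: [0.4616, -0.3614, 0.1235]
ee_rot: [0.324, 2.675, -0.073]
contact_force: [0.1, 0.6, -0.4]
opening: 0.0002
```

```bash
python3 - <<'E'
from h import *
im=carrier()
cv2.imwrite('pics/t4.png',cv2.resize(im['color'][170:300,180:460,::-1],None,fx=2.8,fy=2.8,interpolation=cv2.INTER_CUBIC))
C=cloud(im); hsv=cv2.cvtColor(im['color'],cv2.COLOR_RGB2HSV)
k=((hsv[:,:,1]<70)&(C[:,:,2]>.038)&(C[:,:,2]<.065)&(abs(C[:,:,0]-.6)<.08)&(abs(C[:,:,1]-.09)<.02))
P=C[k];print(k.sum(),cv2.minAreaRect((P[:,:2]*1000).astype(np.float32)),P[:,2].mean(),np.polyfit(P[:,0],P[:,2],1))
delta(stp(4,-.044,.06),rot(-13.7,.45))
E
```

```text
post 46 [0.5957 0.0463 0.0892]
yel 223 [0.5973 0.1948 0.0464]
yel 238 [0.5973 0.1425 0.0464]
yel 177 [0.5942 0.0442 0.0463]
yel 258 [0.5977 0.2501 0.0464]
yel 152 [0.5721 0.6822 0.0413]
326 ((598.2327880859375, 90.01776123046875), (109.46285247802734, 38.300086975097656), 0.8421249389648438) 0.05030697407401013 [0.00133652 0.04950753]
t 16.75 at [ 0.4625 -0.3617  0.1251] F [0.4 0.8 1.2] open -0.0002
slide [ 0.0013 -0.0017 -0.0651] ang [0.001  0.0012 0.0009]
```

View pics/t4.png

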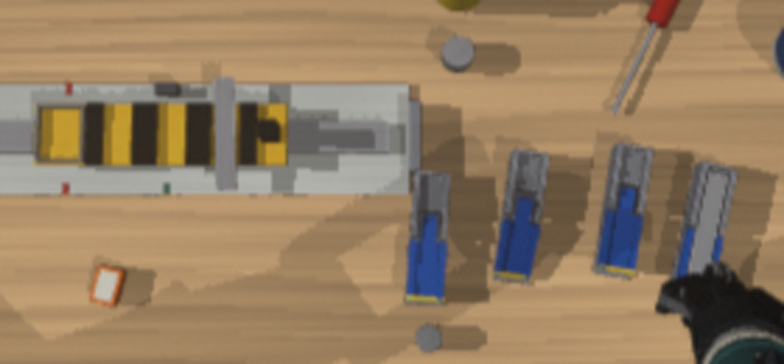

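Shim 2 lies flat in bay 1, centred at (0.598, 0.090), with the crop showing it at (225,132). The carrier is still in the station. Now stand 4.

Request:
{"api": "drive_tool", "payload": {"fingers": [1,1,1,1,1,1,1,1,1,1], "slide": [[0.001,-0.002,-0.03],[0.001,-0.002,-0.06],[0.001,-0.002,-0.078],[0.001,-0.002,-0.085],[0.001,-0.002,-0.09],[0.001,-0.002,-0.095],[0.001,-0.002,-0.099],[0.001,-0.002,-0.103],[0.001,-0.002,-0.105],[0.001,-0.002,-0.105]], "angular": [[0,0,0],[0,0,0],[0,0,0],[0,0,0],[0,0,0],[0,0,0],[0,0,0],[0,0,0],[0,0,0],[0,0,0]]}}

```text
clock: 18.0
position: [0.4642, -0.3645, 0.0226]
ee_rot: [0.32, 2.671, -0.077]
contact_force: [-10.2, 5.2, 17.3]
opening: 0.0
```

Request:
{"api": "drive_tool", "payload": {"fingers": [1,1,0.4,0.4,0.4,0.4,0.4,0.4,0.4,0.4], "slide": [[-0.005,0.001,0.015],[-0.01,0.002,0.04],[-0.01,0.002,0.07],[0.01,-0.002,0.08],[0.03,-0.007,0.08],[0.05,-0.012,0.08],[0.06,-0.015,0.08],[0.06,-0.015,0.08],[0.06,-0.015,0.08],[0.06,-0.015,0.08]], "angular": [[0,0,0],[0,0,0],[0,0,0],[0,0,0],[0,0,0],[0,0,0],[0,0,0],[0,0,0],[0,0,0],[0,0,0]]}}

```text
clock: 19.25
position: [0.523, -0.3786, 0.0992]
ee_rot: [0.323, 2.674, -0.075]
contact_force: [0.3, -0.1, 0.3]
opening: 0.0513
```

```bash
python3 - <<'E'
from h import *
im=snap('top'); C=cloud(im)
c,a=ST[4]; a=np.radians(a); d=C[:,:,:2]-c; X=d[:,:,0]*np.cos(a)+d[:,:,1]*np.sin(a); Y=-d[:,:,0]*np.sin(a)+d[:,:,1]*np.cos(a)
for x in np.arange(0,.06,.01):
    k=(abs(Y)<.006)&(abs(X-x)<.005)&(C[:,:,2]<.1); print(x.round(3),k.sum(),np.median(C[k][:,2]).round(4) if k.any() else '')
delta(stp(4,.0389,.0434),rot(-13.7,.45))
E
```

```text
0.0 0 
0.01 0 
0.02 13 0.0543
0.03 20 0.0582
0.04 17 0.0613
0.05 17 0.0311
t 19.3 at [ 0.5231 -0.3787  0.0993] F [-0.2 -0.2  0.3] open 0.0513
slide [ 0.0213 -0.0044 -0.0559] ang [0.0008 0.0008 0.0013]
```

Shim 4 is tipped up, with the same heights as before. Next, grasp it and lift.

Request:
{"api": "drive_tool", "payload": {"fingers": [0.4,0.4,0.4,0.4,0.4,0.4,1,1,1,1], "slide": [[-0.003,0.001,-0.01],[0.003,0,-0.02],[0.01,-0.002,-0.035],[0.016,-0.003,-0.045],[0.021,-0.0045,-0.056],[0.021,-0.0045,-0.056],[0.021,-0.0045,-0.056],[0.021,-0.0045,-0.056],[0.021,-0.0045,-0.056],[0.021,-0.0045,-0.056]], "angular": [[0,0,0],[0,0,0],[0,0,0],[0,0,0],[0,0,0],[0,0,0],[0,0,0],[0,0,0],[0,0,0],[0,0,0]]}}

```text
clock: 20.55
position: [0.5448, -0.3839, 0.0443]
ee_rot: [0.322, 2.672, -0.077]
contact_force: [0.5, -2.0, 1.3]
opening: 0.0175
```

Request:
{"api": "drive_tool", "payload": {"fingers": [1,1,1,1,1,1,1,1,1,1], "slide": [[0,0,0],[-0.004,0.001,0.009],[-0.009,0.002,0.019],[-0.017,0.004,0.036],[-0.027,0.007,0.056],[-0.03,0.007,0.08],[-0.03,0.007,0.1],[-0.03,0.007,0.12],[-0.03,0.007,0.12],[-0.03,0.007,0.12]], "angular": [[0,0,0],[0,0,0],[0,0,0],[0,0,0],[0,0,0],[0,0,0],[0,0,0],[0,0,0],[0,0,0],[0,0,0]]}}

```text
clock: 21.8
position: [0.5139, -0.3757, 0.1627]
ee_rot: [0.322, 2.675, -0.074]
contact_force: [-0.5, -0.0, -1.3]
opening: 0.018
```

```bash
python3 - <<'E'
from h import *
held()
delta([.5975+.044,.1945,.162],rot(0))
E
```

```text
n 9657 top z_tool at x=0 -0.0171 slope 0.006 y0 0.0009 yslope -0.019 far 0.1009 -> grip to centre 0.0459
top z by x [(0.02, np.float64(-0.0169)), (0.04, np.float64(-0.0168)), (0.06, np.float64(-0.0167)), (0.08, np.float64(-0.0166)), (0.09, np.float64(-0.0165))]
t 21.85 at [ 0.5138 -0.3756  0.162 ] F [ 0.6  1.1 -1.1] open 0.0177
slide [0.1277 0.5701 0.    ] ang [0.0533 0.447  0.236 ]
```

Request:
{"api": "drive_tool", "payload": {"fingers": [1,1,1,1,1,1,1,1,1,1], "slide": [[0.005,0.02,0],[0.015,0.05,0],[0.025,0.09,0],[0.035,0.13,0],[0.045,0.17,0],[0.06,0.22,0],[0.075,0.27,0],[0.09,0.32,0],[0.1,0.36,0],[0.11,0.4,0]], "angular": [[0,0,0],[0.006,0.05,0.026],[0.013,0.11,0.058],[0.021,0.18,0.095],[0.03,0.25,0.132],[0.038,0.32,0.169],[0.046,0.39,0.206],[0.053,0.447,0.236],[0.053,0.447,0.236],[0.053,0.447,0.236]]}}

```text
clock: 23.1
position: [0.6242, 0.0268, 0.1622]
ee_rot: [-0.003, 3.141, -0.002]
contact_force: [-0.1, -0.5, -0.7]
opening: 0.0178
```

Request:
{"api": "drive_tool", "payload": {"fingers": [1,1,1,1,1,1,1,1,1,1], "slide": [[0.005,0.04,0],[0.01,0.08,0],[0.014,0.12,0],[0.018,0.15,0],[0.018,0.17,0],[0.018,0.17,0],[0.018,0.17,0],[0.018,0.17,0],[0.018,0.17,0],[0.018,0.17,0]], "angular": [[0,0,0],[0,0,0],[0,0,0],[0,0,0],[0,0,0],[0,0,0],[0,0,0],[0,0,0],[0,0,0],[0,0,0]]}}

```text
clock: 24.35
position: [0.6427, 0.1931, 0.1634]
ee_rot: [0.001, 3.139, -0.002]
contact_force: [1.3, 0.1, -0.1]
opening: 0.0177
```

```bash
python3 - <<'E'
from h import *
held()
delta([.5975+.044,.1945,.0335],rot(0))
E
```

```text
n 9685 top z_tool at x=0 -0.0164 slope 0.007 y0 0.0007 yslope -0.016 far 0.1009 -> grip to centre 0.0459
top z by x [(0.02, np.float64(-0.0163)), (0.04, np.float64(-0.0162)), (0.06, np.float64(-0.0161)), (0.08, np.float64(-0.0159)), (0.09, np.float64(-0.0159))]
t 24.4 at [0.6427 0.1933 0.1634] F [-0.6  0.1 -1.1] open 0.0178
slide [-0.0012  0.0012 -0.1299] ang [0.0014 0.0023 0.0002]
```

Request:
{"api": "drive_tool", "payload": {"fingers": [1,1,1,1,1,1,1,1,1,1], "slide": [[-0.001,0.001,-0.03],[-0.001,0.001,-0.06],[-0.001,0.001,-0.085],[-0.001,0.001,-0.1],[-0.001,0.001,-0.11],[-0.001,0.001,-0.117],[-0.001,0.001,-0.122],[-0.001,0.001,-0.126],[-0.001,0.001,-0.129],[-0.001,0.001,-0.129]], "angular": [[0,0,0],[0,0,0],[0,0,0],[0,0,0],[0,0,0],[0,0,0],[0,0,0],[0,0,0],[0,0,0],[0,0,0]]}}

```text
clock: 25.65
position: [0.6415, 0.1948, 0.0342]
ee_rot: [-0.001, 3.14, -0.002]
contact_force: [-0.1, -0.1, -0.3]
opening: 0.0176
```

Request:
{"api": "drive_tool", "payload": {"fingers": [0.9,0.75,0.62,0.62,0.62,0.62,0.62,0.62,0.62,0.62], "slide": [[0,0,0],[0,0,0],[0,0,0],[0,0,0],[0,0,0],[0,0,0.02],[0,0,0.05],[0,0,0.09],[-0.05,-0.02,0.12],[-0.1,-0.04,0.13]], "angular": [[0,0,0],[0,0,0],[0,0,0],[0,0,0],[0,0,0],[0,0,0],[0,0,0],[0,0,0],[0,0,0],[0,0,0]]}}

```text
clock: 26.9
position: [0.5424, 0.1547, 0.1689]
ee_rot: [-0.001, 3.133, -0.001]
contact_force: [-0.8, 0.3, -0.0]
opening: 0.0325
```

Request:
{"api": "drive_tool", "payload": {"fingers": [0.4,0.4,0.4,0.4,0.4,0.4,0.4,0.4,0.4,0.4], "slide": [[-0.04,-0.04,0],[-0.08,-0.08,0],[-0.1,-0.12,0],[-0.1,-0.16,0],[-0.1,-0.2,0],[-0.1,-0.22,0],[-0.1,-0.22,0],[-0.1,-0.22,0],[-0.1,-0.22,0],[-0.1,-0.22,0]], "angular": [[0,0,0],[0,0,0],[0,0,0],[0,0,0],[0,0,0],[0,0,0],[0,0,0],[0,0,0],[0,0,0],[0,0,0]]}}

```text
clock: 28.15
position: [0.4416, -0.0645, 0.1644]
ee_rot: [-0.003, 3.139, -0.002]
contact_force: [0.5, 0.3, 0.3]
opening: 0.0513
```

```bash
cat >> h.py <<'E'
def tag(im):
    C=cloud(im); hsv=cv2.cvtColor(im['color'],cv2.COLOR_RGB2HSV)
    o=cv2.inRange(hsv,(2,110,60),(19,255,255)); o[(C[:,:,2]<.006)|(C[:,:,2]>.09)|(C[:,:,0]>.68)|(C[:,:,0]<.3)|(C[:,:,1]>.42)|(C[:,:,1]<-.05)]=0
    n,l,s,ce=cv2.connectedComponentsWithStats(o); i=1+np.argmax(s[1:,4]); c=ce[i]
    u,v=np.meshgrid(range(640),range(400)); near=(abs(u-c[0])<14)&(abs(v-c[1])<14)
    zt=np.percentile(C[near&(o>0)][:,2],90); k=near&(C[:,:,2]>zt-.009)&(C[:,:,2]<zt+.008)&((o>0)|((hsv[:,:,1]<60)&(hsv[:,:,2]>110)))
    P=C[k]; (x,y),wh,a=cv2.minAreaRect((P[:,:2]*1000).astype(np.float32))
    print('tag px',c.round(1),'mean',P.mean(0).round(4),'rect',round(x,1),round(y,1),np.round(wh,1),round(a,1),'ztop',zt.round(4))
def shims(im):
    C=cloud(im); hsv=cv2.cvtColor(im['color'],cv2.COLOR_RGB2HSV)
    k=((hsv[:,:,1]<70)&(hsv[:,:,2]>70)&(C[:,:,2]>.04)&(C[:,:,2]<.062)&(abs(C[:,:,0]-.6)<.08)&(C[:,:,1]>0)&(C[:,:,1]<.4)).astype(np.uint8)
    n,l,s,ce=cv2.connectedComponentsWithStats(k)
    for i in range(1,n):
        if s[i,4]>100: P=C[l==i];r=cv2.minAreaRect((P[:,:2]*1000).astype(np.float32)); print('shim',s[i,4],np.round(r[0],1),np.round(r[1],1),round(r[2],1),'z',P[:,2].mean().round(4),'dz/dx',np.polyfit(P[:,0],P[:,2],1)[0].round(4))
E
python3 - <<'E'
from h import *
im=carrier(); tag(im); shims(im)
cv2.imwrite('pics/t5.png',cv2.resize(im['color'][170:300,140:420,::-1],None,fx=2.8,fy=2.8,interpolation=cv2.INTER_CUBIC))
s=bot.observe(); print(s['clock'],s['position'])
E
```

```text
post 48 [0.5955 0.0461 0.0893]
yel 239 [0.5974 0.1425 0.0465]
yel 176 [0.5938 0.0442 0.0463]
yel 260 [0.5977 0.2501 0.0464]
yel 150 [0.5723 0.6821 0.0414]
tag px [202.6 266.2] mean [0.4678 0.2507 0.0232] rect 467.3 251.4 [26.8 35.7] 75.5 ztop 0.0258
shim 313 [597.7 102.7] [109.7  44.1] 1.9 z 0.0502 dz/dx 0.003
shim 366 [596.6 230.6] [ 89.6 109.1] 89.5 z 0.0508 dz/dx 0.0075
28.2 [ 0.44156743 -0.06457642  0.16433922]
```

View pics/t5.png

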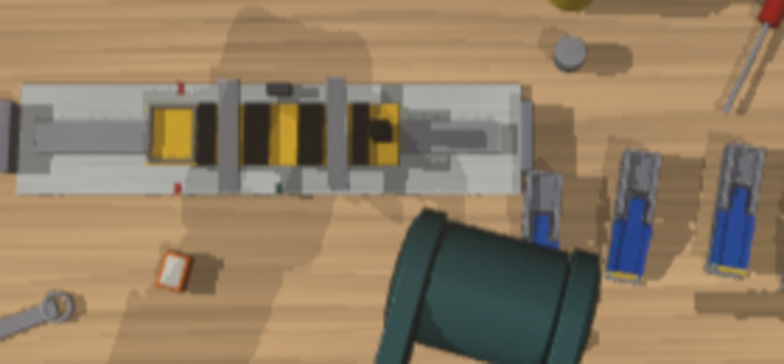

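Shims lie in bays 1 and 3 (crop x≈337 and 229), and the carrier is still in the station. The tag has been knocked to (0.4675, 0.251), at crop (174,270). I'll fetch it now.

```bash
python3 - <<'E'
from h import *
delta([.4675,.251,.0095],rot(-14.5))
E
```

```text
t 28.2 at [ 0.4416 -0.0646  0.1643] F [-0.5  0.4  0.2] open 0.0512
slide [ 0.0259  0.3156 -0.1548] ang [ 0.0016  0.0018 -0.2548]
```

Request:
{"api": "drive_tool", "payload": {"fingers": [0.4,0.4,0.4,0.4,0.4,0.4,0.4,0.4,0.4,0.4], "slide": [[0.003,0.04,0],[0.007,0.08,0],[0.01,0.12,0],[0.014,0.17,0],[0.018,0.22,0],[0.022,0.27,0],[0.026,0.3,-0.02],[0.026,0.3156,-0.05],[0.026,0.3156,-0.09],[0.026,0.3156,-0.09]], "angular": [[0,0,-0.05],[0,0,-0.1],[0,0,-0.15],[0,0,-0.2],[0,0,-0.255],[0,0,-0.255],[0,0,-0.255],[0,0,-0.255],[0,0,-0.255],[0,0,-0.255]]}}

```text
clock: 29.45
position: [0.4644, 0.2498, 0.0705]
ee_rot: [-0.396, -3.11, 0.01]
contact_force: [-0.2, -0.9, 0.7]
opening: 0.0516
```

Request:
{"api": "drive_tool", "payload": {"fingers": [0.4,0.4,0.4,0.4,0.4,0.55,0.7,0.9,0.9,0.9], "slide": [[0,0,-0.02],[0,0,-0.04],[0,0,-0.055],[0,0,-0.065],[0,0,-0.065],[0,0,-0.065],[0,0,-0.065],[0,0,-0.065],[0,0,-0.065],[0,0,-0.065]], "angular": [[0,0,0],[0,0,0],[0,0,0],[0,0,0],[0,0,0],[0,0,0],[0,0,0],[0,0,0],[0,0,0],[0,0,0]]}}

```text
clock: 30.7
position: [0.4684, 0.2507, 0.0105]
ee_rot: [0.398, 3.112, -0.001]
contact_force: [-0.7, -0.4, 6.6]
opening: 0.024
```

Request:
{"api": "drive_tool", "payload": {"fingers": [0.9,0.9,0.9,0.9,0.9,0.9,0.9,0.9,0.9,0.9], "slide": [[0,0,0.01],[0,0,0.03],[0,0,0.06],[0,0,0.09],[0,0,0.12],[0,0,0.12],[0,0,0.12],[0,0,0.12],[0,0,0.12],[0,0,0.12]], "angular": [[0,0,0],[0,0,0],[0,0,0],[0,0,0],[0,0,0],[0,0,0],[0,0,0],[0,0,0],[0,0,0],[0,0,0]]}}

```text
clock: 31.95
position: [0.4673, 0.2503, 0.1286]
ee_rot: [0.398, 3.115, -0.004]
contact_force: [0.1, 0.3, 0.2]
opening: 0.0241
```

```bash
python3 - <<'E'
from h import *
im=snap('wrist','w6.png')
delta([.5975,.2495,.13],rot(0))
E
```

```text
t 32.0 at [0.4674 0.2503 0.1288] F [0.2 0.3 0.2] open 0.0241
slide [ 0.1301 -0.0008  0.0012] ang [0.0022 0.0012 0.2544]
```

View pics/w6.png

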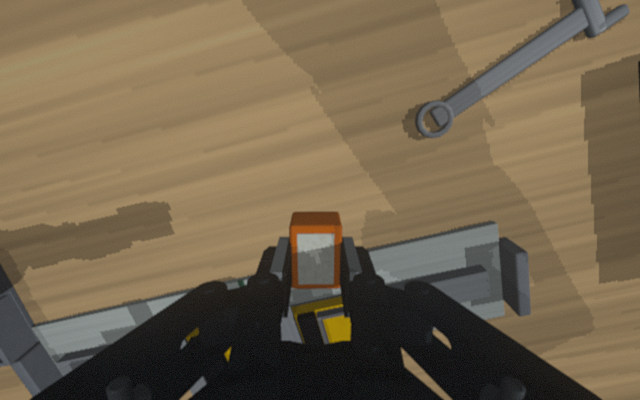

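The tag is held square and upright between the pads, at (315,250) in the wrist view.

Request:
{"api": "drive_tool", "payload": {"fingers": [0.9,0.9,0.9,0.9,0.9,0.9,0.9,0.9,0.9,0.9], "slide": [[0.02,0,0],[0.05,0,0],[0.08,0,0],[0.11,0,0],[0.125,0,0],[0.13,-0.001,0],[0.13,-0.001,0],[0.13,-0.001,0],[0.13,-0.001,-0.01],[0.13,-0.001,-0.01]], "angular": [[0,0,0.05],[0,0,0.1],[0,0,0.15],[0,0,0.2],[0,0,0.254],[0,0,0.254],[0,0,0.254],[0,0,0.254],[0,0,0.254],[0,0,0.254]]}}

```text
clock: 33.25
position: [0.5964, 0.2492, 0.1177]
ee_rot: [-0.0, -3.141, 0.004]
contact_force: [-0.3, 0.3, -0.4]
opening: 0.0243
```

```bash
python3 - <<'E'
from h import *
im=snap('wrist'); C=cloud(im); hsv=cv2.cvtColor(im['color'],cv2.COLOR_RGB2HSV); s=bot.observe(); R=Ro.from_rotvec(s['ee_rot']).as_matrix(); P=(C-s['position'])@R
k=(cv2.inRange(hsv,(2,110,50),(19,255,255))>0)&(abs(P[:,:,1])<.03)&(abs(P[:,:,0])<.04)&(abs(P[:,:,2])<.04)
Q=P[k]; print(k.sum(),'tool-frame min/max',np.percentile(Q,[1,99],0).round(4))
delta([.5975,.2495,.057],rot(0))
E
```

```text
1949 tool-frame min/max [[-0.0144 -0.0117 -0.0135]
 [ 0.021   0.0132  0.0072]]
t 33.3 at [0.5967 0.2493 0.1183] F [-0.8  1.2 -0.6] open 0.0244
slide [ 0.0008  0.0002 -0.0613] ang [0.002  0.0002 0.0003]
```

Request:
{"api": "drive_tool", "payload": {"fingers": [0.9,0.9,0.9,0.9,0.9,0.9,0.9,0.9,0.9,0.9], "slide": [[0.004,0,-0.01],[0.004,0,-0.02],[0.004,0,-0.03],[0.004,0,-0.04],[0.004,0,-0.048],[0.004,0,-0.054],[0.004,0,-0.058],[0.004,0,-0.062],[0.004,0,-0.062],[0.004,0,-0.062]], "angular": [[0,0,0],[0,0,0],[0,0,0],[0,0,0],[0,0,0],[0,0,0],[0,0,0],[0,0,0],[0,0,0],[0,0,0]]}}

```text
clock: 34.55
position: [0.6017, 0.2494, 0.0576]
ee_rot: [0.001, 3.139, -0.002]
contact_force: [0.0, -0.3, -0.4]
opening: 0.0241
```

Request:
{"api": "drive_tool", "payload": {"fingers": [0.65,0.6,0.55,0.5,0.5,0.5,0.5,0.5,0.5,0.5], "slide": [[0,0,0],[0,0,0],[0,0,0],[0,0,0],[0,0,0.02],[0,0,0.05],[0,0,0.09],[-0.04,-0.05,0.1],[-0.09,-0.1,0.1],[-0.13,-0.14,0.1]], "angular": [[0,0,0],[0,0,0],[0,0,0],[0,0,0],[0,0,0],[0,0,0],[0,0,0],[0,0,0],[0,0,0],[0,0,0]]}}

```text
clock: 35.8
position: [0.4742, 0.1114, 0.1595]
ee_rot: [0.0, 3.136, -0.002]
contact_force: [0.8, -0.9, -0.0]
opening: 0.0428
```

Request:
{"api": "drive_tool", "payload": {"fingers": [0.4,0.4,0.4,0.4,0.4,0.4,0.4,0.4,0.4,0.4], "slide": [[-0.01,-0.04,0],[-0.01,-0.08,0],[-0.01,-0.12,0],[-0.01,-0.15,0],[-0.01,-0.17,0],[-0.01,-0.17,0],[-0.01,-0.17,0],[-0.01,-0.17,0],[-0.01,-0.17,0],[-0.01,-0.17,0]], "angular": [[0,0,0],[0,0,0],[0,0,0],[0,0,0],[0,0,0],[0,0,0],[0,0,0],[0,0,0],[0,0,0],[0,0,0]]}}

```text
clock: 37.05
position: [0.4648, -0.057, 0.1573]
ee_rot: [-0.001, 3.14, -0.002]
contact_force: [-0.0, 0.7, 0.2]
opening: 0.0513
```

```bash
python3 - <<'E'
from h import *
im=carrier(); tag(im); shims(im)
a=cv2.resize(im['color'][180:250,170:320,::-1],(750,350),interpolation=cv2.INTER_CUBIC)
b=snap('scene')['color'][200:330,300:520,::-1]; b=cv2.resize(b,None,fx=1.9,fy=1.9); o=np.zeros((600,750,3),np.uint8); o[:350]=a; o[350:350+min(250,b.shape[0]),:b.shape[1]]=b[:250]
cv2.imwrite('pics/t7.png',o)
delta([.598,.0459,.13],rot(0))
E
```

```text
post 46 [0.5957 0.0464 0.0889]
yel 240 [0.5973 0.1426 0.0468]
yel 177 [0.5941 0.044  0.0466]
yel 90 [0.5907 0.2421 0.0463]
yel 145 [0.572  0.6824 0.0416]
tag px [199.9 216.1] mean [0.6011 0.2508 0.0678] rect 600.8 251.1 [36.2 27.2] 1.7 ztop 0.0704
shim 313 [598.  102.4] [110.3  43.5] 2.4 z 0.0502 dz/dx 0.0039
shim 327 [594.9 200.9] [105.3  71. ] 26.4 z 0.0505 dz/dx 0.0019
t 37.15 at [ 0.4648 -0.0572  0.1573] F [ 0.6 -0.2  0.5] open 0.0515
slide [ 0.1332  0.1031 -0.0273] ang [ 0.0014  0.0019 -0.    ]
```

View pics/t7.png

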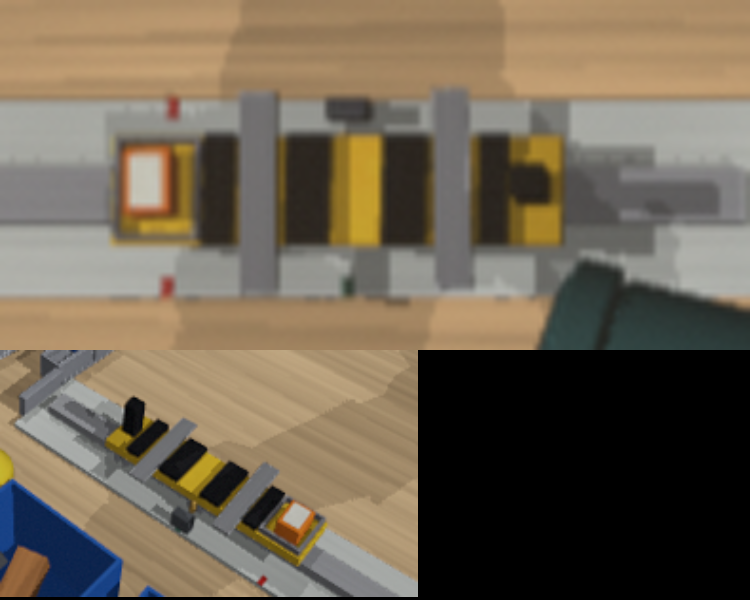

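The carrier is loaded. Both shims are flat in their bays (top crop x≈258 and 450). The tag is upright in the tray at (147,180), with its top at 0.068 against 0.067 expected. Next I'll pinch the post and move on.

Request:
{"api": "drive_tool", "payload": {"fingers": [0.55,0.55,0.55,0.55,0.55,0.55,0.55,0.55,0.55,0.55], "slide": [[0.03,0.02,0],[0.06,0.045,0],[0.09,0.07,0],[0.12,0.095,0],[0.133,0.103,0],[0.133,0.103,-0.02],[0.133,0.103,-0.045],[0.133,0.103,-0.07],[0.133,0.103,-0.087],[0.133,0.103,-0.087]], "angular": [[0,0,0],[0,0,0],[0,0,0],[0,0,0],[0,0,0],[0,0,0],[0,0,0],[0,0,0],[0,0,0],[0,0,0]]}}

```text
clock: 38.4
position: [0.5964, 0.0452, 0.0686]
ee_rot: [-0.001, -3.14, 0.002]
contact_force: [-0.1, -0.1, -0.0]
opening: 0.0383
```

Request:
{"api": "drive_tool", "payload": {"fingers": [0.6,0.65,0.7,0.8,0.8,0.8,0.8,0.8,0.8,0.8], "slide": [[0,0,0],[0,0,0],[0,0,0],[0,0,0],[0,0,0],[0,0.001,0],[0,0.003,0],[0,0.006,0],[0,0.01,0],[0,0.015,0]], "angular": [[0,0,0],[0,0,0],[0,0,0],[0,0,0],[0,0,0],[0,0,0],[0,0,0],[0,0,0],[0,0,0],[0,0,0]]}}

```text
clock: 39.65
position: [0.5983, 0.0612, 0.0713]
ee_rot: [0.001, 3.138, -0.001]
contact_force: [-0.2, -1.7, 5.2]
opening: 0.0176
```

Request:
{"api": "drive_tool", "payload": {"fingers": [0.8,0.8,0.8,0.8,0.8,0.8,0.8,0.8,0.8,0.8], "slide": [[0,0.006,0],[0,0.012,0],[0,0.018,0],[0,0.024,0],[0,0.03,0],[0,0.036,0],[0,0.042,0],[0,0.048,0],[0,0.054,0],[0,0.06,0]], "angular": [[0,0,0],[0,0,0],[0,0,0],[0,0,0],[0,0,0],[0,0,0],[0,0,0],[0,0,0],[0,0,0],[0,0,0]]}}

```text
clock: 40.9
position: [0.5986, 0.1213, 0.0713]
ee_rot: [0.001, 3.137, -0.001]
contact_force: [0.8, -1.8, 4.4]
opening: 0.0174
```

Request:
{"api": "drive_tool", "payload": {"fingers": [0.8,0.8,0.8,0.8,0.8,0.8,0.8,0.8,0.8,0.8], "slide": [[0,0.005,0],[0,0.01,0],[0,0.014,0],[0,0.018,0],[0,0.021,0],[0,0.023,0],[0,0.024,0],[0,0.024,0],[0,0.024,0],[0,0.024,0]], "angular": [[0,0,0],[0,0,0],[0,0,0],[0,0,0],[0,0,0],[0,0,0],[0,0,0],[0,0,0],[0,0,0],[0,0,0]]}}

```text
clock: 42.15
position: [0.5987, 0.1446, 0.0713]
ee_rot: [0.001, 3.137, -0.002]
contact_force: [1.4, -2.6, 5.1]
opening: 0.0174
```

Request:
{"api": "drive_tool", "payload": {"fingers": [0.7,0.65,0.6,0.6,0.6,0.6,0.6,0.6,0.6,0.6], "slide": [[0,0,0],[0,0,0],[0,0,0],[0,0,0],[0,0,0],[0,0,0.03],[0,0,0.06],[-0.03,-0.04,0.1],[-0.07,-0.09,0.11],[-0.12,-0.14,0.11]], "angular": [[0,0,0],[0,0,0],[0,0,0],[0,0,0],[0,0,0],[0,0,0],[0,0,0],[0,0,0],[0,0,0],[0,0,0]]}}

```text
clock: 43.4
position: [0.486, 0.0116, 0.1821]
ee_rot: [-0.0, 3.135, -0.004]
contact_force: [1.0, -0.0, 0.4]
opening: 0.034
```

```bash
python3 - <<'E'
from h import *
im=carrier(); tag(im); shims(im)
a=cv2.resize(im['color'][130:250,120:320,::-1],(750,450),interpolation=cv2.INTER_CUBIC)
cv2.imwrite('pics/t8.png',a)
s=bot.observe(); print(s['position'],s['clock'],s['contact_force'])
E
```

```text
post 50 [0.5964 0.145  0.0888]
yel 228 [0.5978 0.2427 0.0466]
yel 136 [0.6021 0.1452 0.0465]
yel 84 [0.5915 0.3428 0.0471]
yel 151 [0.5722 0.6825 0.0414]
tag px [162.9 216.2] mean [0.6017 0.3501 0.0678] rect 601.3 350.5 [36. 26.] 1.8 ztop 0.0699
shim 304 [597.9 203.5] [109.6  45.7] 3.2 z 0.0502 dz/dx -0.001
shim 336 [595.7 328.1] [109.7  84.8] 1.7 z 0.0509 dz/dx 0.0117
[0.47942879 0.00753379 0.18002892] 43.45 [-5.32997632 -1.66129806 -1.48569441]
```

View pics/t8.png

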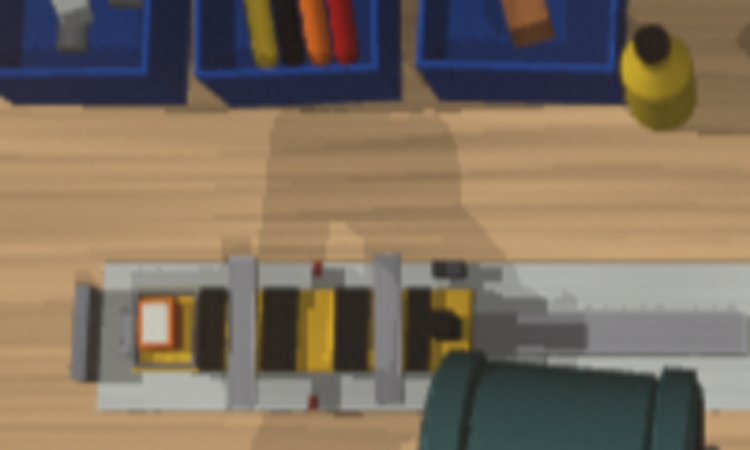

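The carrier moved 100.1 mm from the loading station to the red marks (crop x≈317), with its load in place and the bottle upright. I'll settle the arm clear of everything, check once more and hand in.

Request:
{"api": "drive_tool", "payload": {"fingers": [0.6,0.6,0.6,0.6,0.6,0.6,0.6,0.6,0.6,0.6], "slide": [[-0.02,-0.03,0.01],[-0.04,-0.06,0.02],[-0.05,-0.08,0.03],[-0.05,-0.09,0.03],[-0.05,-0.09,0.03],[-0.05,-0.09,0.03],[-0.05,-0.09,0.03],[-0.05,-0.09,0.03],[-0.05,-0.09,0.03],[-0.05,-0.09,0.03]], "angular": [[0,0,0],[0,0,0],[0,0,0],[0,0,0],[0,0,0],[0,0,0],[0,0,0],[0,0,0],[0,0,0],[0,0,0]]}}

```text
clock: 44.7
position: [0.4361, -0.0769, 0.2102]
ee_rot: [0.0, 3.139, -0.002]
contact_force: [1.1, 0.0, -0.1]
opening: 0.0338
```

```bash
python3 - <<'E'
from h import *
im=carrier(); tag(im); shims(im)
print(bot.observe()['contact_force'].round(1))
bot.hand_in()
E
```

```text
post 51 [0.5962 0.1452 0.0891]
yel 232 [0.5976 0.2426 0.0465]
yel 183 [0.5949 0.1442 0.0462]
yel 84 [0.5915 0.3434 0.0462]
yel 148 [0.572  0.6826 0.0413]
tag px [162.9 216.4] mean [0.6019 0.35   0.0679] rect 601.3 350.4 [35.7 26.9] 1.0 ztop 0.0699
shim 299 [598.3 204.4] [109.9  46.5] 1.6 z 0.0502 dz/dx 0.0034
shim 336 [596. 328.] [109.2  84.3] 1.5 z 0.0506 dz/dx 0.0156
[ 0.5 -0.3 -0.4]
the job is handed in; nothing more can be done
```

The job is done and handed in after about 45 s of robot time; the hand-in reported no verdict.

**What was done:**
- I pushed the carrier into the loading station and felt it click.
- Only stands 2 and 4 held shims. I tipped each one up and laid shim 2 in bay 1 and shim 4 in bay 3.
- The tag had been knocked about 4 cm aside during the run. I found it again and set it in the tray.
- I then moved the carrier on to the next station. I saw no slackening of the grip.

**Last checks from the top camera:**
- **Carrier:** it moved 100.0 mm from the loading station, so it is in the next station.
- **Shims:** both lie across the deck in their bays. The automatic outline of each one also took in parts of the tray and lands, so its centre values along the track and its tilt for shim 4 (0.0156) are unreliable. I judged the shims' positions along the track from the pictures and saw nothing wrong.
- **Tag:** it is upright in the tray, about 4 mm off centre in x and 1 mm in y. Its top is at 0.068 m, against 0.067 m expected.
- **Arm and bottles:** the arm is clear and touching nothing. The bottle in the last picture stands upright; the other was not in that picture, but the arm never went near it.

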